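# Hold a snap ring spread on a food processor's spindle

### The job

I am putting the drive of this food processor back together: first turn its speed dial back until the pointer stands on the long zero mark. Then take the snap ring pliers by the handles, squeeze them fully so that the ring on their tips spreads, lower the ring over the end of the upright spindle until it is level with the groove, and finish while holding it there, still fully spread, level, round the spindle and not leaning hard on it, with the dial still at zero, so that I can press the drive sleeve home before the ring snaps in. Leave the pot brush, the jar and the screwdriver where they are.

Things in the scene. Friction and masses are not known exactly. Their poses are not given: they have to be found in the camera images.
- dial (a joint): speed dial of the food processor: black bar knob on an upright axis, on a round skirt of 44 mm diameter. Value in rad: 0 with the pointer on the long mark, growing clockwise seen from above (to 3.7; it can also be turned past zero to -0.5, no stop or click at 0). It starts 0.7 to 1.5 past zero, is stiff (0.05 N m) and stays where it is left
- dial_grip (a point): centre of the dial's bar (41 mm long, 12 wide, 24 high), on its axis, 18.5 mm above the deck (88.5 above the worktop); the skirt's top is 11 mm below here. Turns with it: x runs along the bar to the pointer end (steel nib on the skirt, steel line on top), y across the 12 mm, z up. At zero the pointer points straight to the spindle, whose axis is 107 mm from the dial's
- groove (a point): on the spindle's axis, half-way up its 5 mm wide groove, 104 mm above the worktop; z up, x points from the dial's axis to the spindle's. The spindle is a fixed upright steel shaft, diameter 27.5 mm (23.5 in the groove), on the white motor housing. The housing's deck, 70 mm above the worktop, is 34 mm below here; a washer (37 mm wide) on the black drive sleeve (46) is 5.5 mm below
- spindle_tip (a point): top of the spindle, on its axis, 18 mm above the groove's centre; the top 4.5 mm taper from 27.5 to 19 mm diameter
- pliers_grip (a point): midway between the pliers' handles where to squeeze, 62 mm behind the pivot, half-way up (22 mm above the worktop). x forward to the ring, y left, z up. Black sleeves 60 mm long, 14 high; outsides 60 mm apart here at rest, splayed backward 0.23 rad each; 33 mm, parallel when squeezed. Closing handles swing back, so the pliers slide about 4 mm forward (+x) between the fingers
- ring_center (a point): centre of the snap ring as fully spread, half-way up its 3 mm thickness; fixed to the pliers (0.2 kg, 195 mm long), 122 mm ahead of pliers_grip on the centre line and 19.5 mm lower; z is the ring's axis. The ring sits on the tips, bent down at right angles, and stays on them. Bore about 25 mm at rest, 33 spread. At the start the pin tips, 1 mm below the ring, stand on the worktop
- jaw_left (a joint): how far the pliers are squeezed: rad turned by each handle, 0 at rest (ring too small for the spindle), 0.23 fully squeezed against the stop (ring fully spread). A spring opens them again; a full squeeze takes about 11 N a finger at pliers_grip: grip with 20 to 60 N
- jar: bystander: glass jar with black lid, 65 mm wide, 86 high, loose; origin under its centre
- screwdriver: bystander: screwdriver with wooden handle, 190 mm long, 26 mm thick, lying loose; origin on the worktop under its middle
- pot_brush: bystander: turned wooden pot brush standing on its bristles, 58 mm wide, 87 high, loose; origin under its centre
Not all that is in view belongs to the job. Leave any green look-alike of the part that bears pliers_grip alone.

How it is judged:
On the way, in this order (a step that is already met when the one before it is completed fails the run):
1. the dial's pointer stands on the zero mark (within 0.12 rad) (value of joint dial between -0.12 and 0.12 rad), for 0.3 s.
2. the spread ring is held over the end of the spindle (value of joint jaw_left above 0.19 rad and horizontal distance between ring_center and spindle_tip below 0.008 m and z of ring_center in the frame of spindle_tip above -0.003 m and contact force between the fingers and pliers above 3 N), for 0.05 s.
At the end, for the whole second after the job is handed in: Still gripped and squeezed to more than 0.205 rad, the ring is round the spindle, its centre within 5 mm of the axis and within 3 mm of the groove's middle height, level within 0.1 rad, at rest, pressing on the processor with less than 4 N; the dial is within 0.12 rad of zero (all of step 1 and value of joint jaw_left above 0.205 rad and horizontal distance between ring_center and groove below 0.005 m and z of ring_center in the frame of groove between -0.003 and 0.003 m and angle between ring_center's own z axis and vertical below 0.1 rad and contact force between the fingers and pliers above 3 N and contact force between pliers and processor below 4 N and linear speed of pliers below 0.02 m/s); the arm keeps its last pose, push and grip.
It fails at once if the pot brush, the jar or the screwdriver is moved by more than 3 cm (distance of any of pot_brush, jar, screwdriver from where it was at the start of the episode above 0.03 m).
It also fails if it takes over 54 s, if anything falls off the work surface, if the arm or the gripper's body presses on something with over 40 N, if the wrist force passes 120 N, or if a joint passes its speed limit or range.

### The arm

A 6-joint arm with a two-finger parallel gripper is mounted at the origin on a cart in front of the work surface, level with it; the furniture and walls round the work are solid. World frame = base frame: x ahead of the robot, y to its left, z up, the work surface at z = 0. Lengths are in m, angles in rad, forces in N, time in s.
With the tool pointing down it reaches from about 0.35 to 0.975 m from the base axis. Payload 4.9 kg.
Tool frame: the origin (TCP) lies midway between the tips of the shut fingers; the grasp point (between the pads) lies 19 mm behind it; z points along the fingers, y is the direction in which the jaws open and shut (so a half turn about z gives the same grasp; the last joint's range is limited). The gripper opens to 85 mm and grips with 20 to 120 N. Pads are 22 mm wide; open, the fingers measure 114 mm over their backs; the gripper's body (76 mm by 85 mm) begins 54 mm behind the grasp point. The pads swing forward as they close: fully open they stand 13 mm farther back than shut.
Start: joints at [-1.467, 0.053, 1.613, -0, 1.476, -0.119], TCP at [0.138, -0.61, 0.231] pointing down, gripper open.
Joint ranges: [-3.01, 3.01], [-1.01, 2.22], [0.06, 2.58], [-1.02, 4.17], [0.09, 2.62], [-3.14, 3.14]. Speed limits (rad/s): [2.57, 2.57, 3.14, 3.14, 3.14, 3.14].

### API

Orientations are given as a rotation vector (axis times angle).
In Python, from station import ctrl gives the robot as it stands.
- The arm moves only by the tool apply_moves, never from a script. Its argument "rows" is a list of rows, each a list of 6 numbers: the shift along the tool's x, y, z in cm, then the turn, a rotation vector about the tool's x, y, z in units of 5 degrees (1.0 is 5 degrees). In form: [[x, y, z, rx, ry, rz], ...]. A call has 1 to 20 rows; each row is the pose to reach, as a shift and turn from the pose measured when the call began, along the tool's axes at that moment; what a row does not reach only later rows make up. A row lasts 1/10 s, in which the tool goes at most 50 mm and 8.59 degrees, less where a joint would pass 70% of its speed; a pose out of reach is approached as far as the arm can. A call with a gripper value outside its range is refused whole. "grip" is the closure, from 0 (fully open) to 1 (shut), set as the call begins (left out, the last holds). The fingers move at their own pace and stop on an object; "squeeze" is the grip in N (left out, the last holds). Time passes only in rows, so rows that repeat a pose let the fingers close. It gives the time, the measured TCP pose, the force and the opening at its end, in the units of the state.
- ctrl.get_obs(): the state, without advancing time (a new reading comes with each control period).
- ctrl.get_image(name): name is "scene" or "top"; returns a dict with "color" (480x640x3 uint8, blue, green, red), "mtx" (3x3 intrinsics, pixels), "D" ([k1, k2, p1, p2, k3] as OpenCV has them; the pictures are not rectified), "rvec" (rotation vector, rad) and "tvec" (3), from world to camera coordinates, as OpenCV has them. Camera axes: x right, y down, z forward; pixel columns grow to the right and rows downward; lengths in m; the calibration is good to about 2 mm. A picture is of the moment at which its call begins. There is no depth.
- ctrl.finish_job(): hands the job in, once; it reports no verdict.
The state is a dict: "t": time; "q": joint angles; "dq": joint speeds; "effort": joint torques, N m; "tool_pos": TCP position; "tool_rot": TCP orientation; "contact_force": force on the tool from outside, world axes, zero at the start; "wrist_torque": the same for the moment, N m; "opening": finger opening in m.
Only numpy, scipy, OpenCV 4.12 (cv2) and the standard library are available. Lean on these libraries where they do the work, as an engineer would, in place of code of your own. Each camera call takes 0.05 s, during which the arm holds its last target.

## Working session

There is one attempt and no reset: what is moved stays moved. The work goes in short steps, Python scripts to look and compute and a tool call to move; the robot and the scene stay as the last step left them, time stands still between calls to the robot, and variables do not carry over. Pictures are saved under pics/ and viewed, and the job is handed in when it is done.

Besides the shell and the picture viewer there is one more tool, called after "Request:" as a command line: name --pt "numbers of a row" for each row, then --argument value for the rest. apply_moves: Moves the arm, as the interface text tells. Its arguments: {"type":"object","properties":{"rows":{"type":"array","items":{"type":"array","items":{"type":"number"}}},"grip":{"type":"number"},"squeeze":{"type":"number"}},"required":["rows"]}

```bash
mkdir -p pics; ls; cat > h.py <<'E'
import sys
sys.path.insert(0,'.')
import numpy as np, cv2, json
from scipy.spatial.transform import Rotation as R
from station import ctrl
def grab(name,fn):
    im=ctrl.get_image(name); cv2.imwrite('pics/'+fn+'.png',im['color'])
    np.savez('pics/'+fn+'.npz',**{k:np.array(v) for k,v in im.items()}); return im
def load(fn): return dict(np.load('pics/'+fn+'.npz'))
def ray(im,uv):
    p=cv2.undistortPoints(np.array(uv,float).reshape(-1,1,2),im['mtx'],im['D']).reshape(-1,2)
    Rm=cv2.Rodrigues(im['rvec'])[0]; c=-Rm.T@im['tvec'].ravel()
    d=np.c_[p,np.ones(len(p))]@Rm; return c,d
def onz(im,uv,z):
    c,d=ray(im,uv); return c+d*((z-c[2])/d[:,2])[:,None]
def proj(im,P): return cv2.projectPoints(np.array(P,float).reshape(-1,3),im['rvec'],im['tvec'],im['mtx'],im['D'])[0].reshape(-1,2)
E
python3 - <<'E'
from h import *
for n in('scene','top'):
    im=grab(n,n+'0'); Rm=cv2.Rodrigues(np.array(im['rvec']))[0]; print(n,-Rm.T@np.array(im['tvec']).ravel())
o=ctrl.get_obs(); print(o)
E
```

```text
pics
scene [-0.32356716 -1.1304086   1.09794851]
top [0.35169938 0.01712917 1.27710118]
{'t': 0.1, 'q': array([-1.46703014e+00,  5.33030241e-02,  1.61419517e+00, -1.34617277e-05,
        1.47601450e+00, -1.18992860e-01]), 'dq': array([-0.00118175, -0.00242716, -0.00120354, -0.00136671, -0.00233383,
        0.00142504]), 'effort': array([ 1.14647355e-03, -3.94905102e+01, -3.71360850e+01, -1.37909123e-05,
        3.98686665e-03, -8.08191658e-06]), 'tool_pos': array([ 0.13801593, -0.60897149,  0.23015543]), 'tool_rot': array([-3.12021803e+00, -3.48974666e-01, -1.91212168e-06]), 'contact_force': array([ 1.34801143, -0.29617181, -0.20072805]), 'wrist_torque': array([ 0.02396059, -0.04580296, -0.02201642]), 'opening': 0.08552781981335733}
```

View pics/scene0.png

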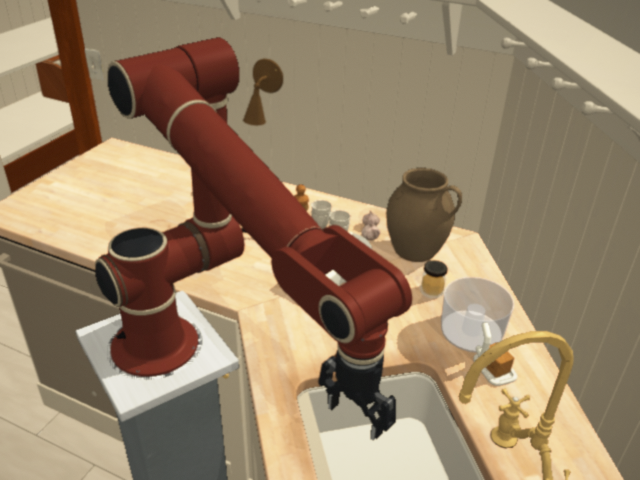

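View pics/top0.png

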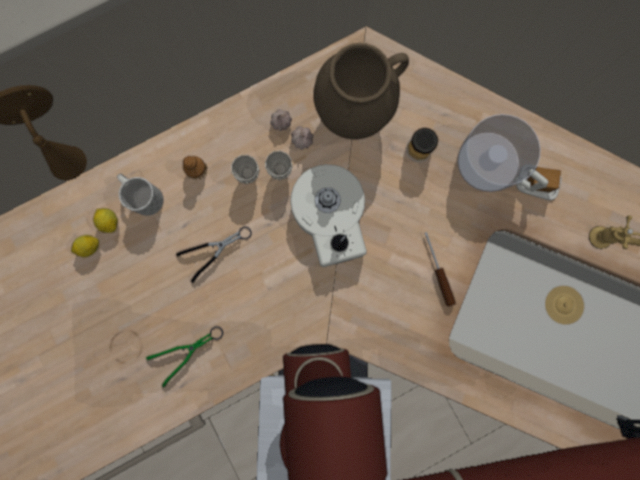

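The top view shows two pairs of pliers. The black-handled one has its handles near (205,262) and its ring at (245,234). The green look-alike is at (187,355). The spindle is at (328,199) and the dial at (340,242). The black pair fits the description (black sleeves). I'll enlarge to confirm.

```bash
python3 - <<'E'
from h import *
im=load('top0'); c=im['color']
a=cv2.resize(c[215:295,165:265],None,fx=4,fy=4,interpolation=cv2.INTER_CUBIC)
b=cv2.resize(c[160:270,285:375],None,fx=4.4,fy=4.4,interpolation=cv2.INTER_CUBIC)
H=max(a.shape[0],b.shape[0]); o=np.zeros((H,a.shape[1]+b.shape[1],3),np.uint8)
o[:a.shape[0],:a.shape[1]]=a;o[:b.shape[0],a.shape[1]:]=b
cv2.imwrite('pics/crop0.png',o); print(o.shape)
for n,p,z in(('spindle',(328,198),.122),('dial',(340,242),.1),('ring',(245,234),.003),('pliersback',(205,262),.022),('jar',(423,140),.086),('brush',(194,166),.087),('lemons',(105,220),.03),('cupbig',(140,196),.06),('cup1',(245,168),.06),('cup2',(279,165),.06)): print(n,onz(im,[p],z)[0].round(3))
E
```

```text
(484, 796, 3)
spindle [0.573 0.008 0.122]
dial [ 0.474 -0.022  0.1  ]
ring [0.498 0.214 0.003]
pliersback [0.424 0.307 0.022]
jar [ 0.727 -0.216  0.086]
brush [0.649 0.33  0.087]
lemons [0.521 0.558 0.03 ]
cupbig [0.578 0.464 0.06 ]
cup1 [0.654 0.212 0.06 ]
cup2 [0.664 0.129 0.06 ]
```

View pics/crop0.png

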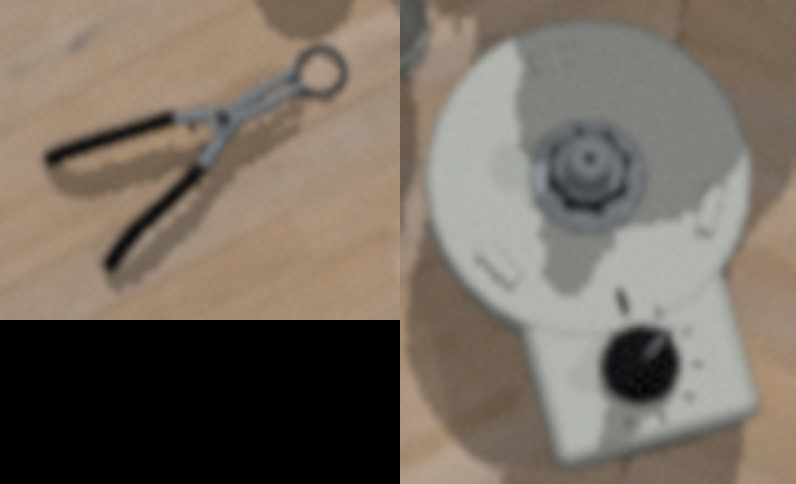

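The crop confirms the target: the pliers with black sleeves and grey jaws. The dial's steel line points up and right (crop (655,346) from centre (640,364)), and the long mark is at crop (622,301). Next I'll measure.

```bash
python3 - <<'E'
from h import *
im=load('top0'); c=im['color']
g=cv2.cvtColor(c,cv2.COLOR_BGR2GRAY)
a=cv2.resize(c[180:262,308:368],None,fx=7,fy=7,interpolation=cv2.INTER_CUBIC)
# pliers
hsv=cv2.cvtColor(c,cv2.COLOR_BGR2HSV)
m=np.zeros_like(g); m[220:290,170:260]=((g<38)[220:290,170:260])*255
b=cv2.resize(c[222:290,170:258],None,fx=4,fy=4,interpolation=cv2.INTER_CUBIC)
bm=cv2.resize(m[222:290,170:258],None,fx=4,fy=4,interpolation=cv2.INTER_NEAREST)
o=np.zeros((574,420+352,3),np.uint8); o[:574,:420]=a;o[:272,420:]=b;o[280:552,420:]=bm[...,None]
cv2.imwrite('pics/crop1.png',o)
cs,_=cv2.findContours(m,0,1)
for q in cs:
    if cv2.contourArea(q)>15: print(cv2.minAreaRect(q),cv2.contourArea(q))
md=np.zeros_like(g); md[225:262,318:362]=((g<60)[225:262,318:362])*255
cs,_=cv2.findContours(md,0,1)
for q in cs:
    if cv2.contourArea(q)>15:
        print('dial',cv2.minEnclosingCircle(q),cv2.minAreaRect(q),cv2.contourArea(q))
E
```

```text
((202.52694702148438, 268.5506286621094), (2.1024985313415527, 32.55247497558594), 43.53120422363281) 33.5
((191.50001525878906, 249.0), (1.5811387300491333, 30.674089431762695), 71.56504821777344) 16.5
dial ((339.21429443359375, 242.64285278320312), 8.222136497497559) ((339.0, 242.5), (15.0, 16.0), 90.0) 174.5
```

View pics/crop1.png

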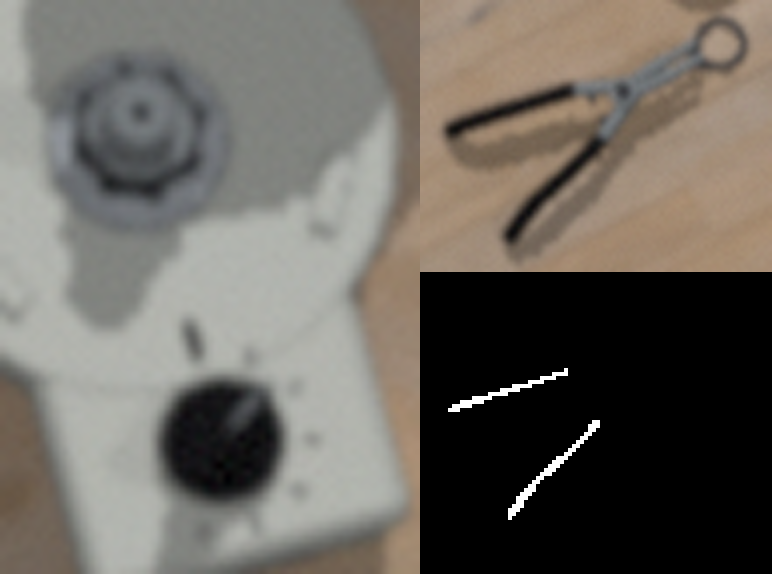

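```bash
python3 - <<'E'
from h import *
im=load('top0'); c=im['color']
P=lambda u,v: (308+u/7-.5+.07,180+v/7-.5+.07)
sp=onz(im,[P(142,110)],.122)[0]; sk=onz(im,[P(222,440)],.0765)[0]
fl=onz(im,[P(138,140)],.072)[0]
ln=onz(im,[P(226,434),P(262,395)],.1005); mk=onz(im,[P(187,322),P(198,358)],.07)
print('spindle',sp,'flange',fl,'skirt',sk)
for s in (sp,fl): v=(s-sk)[:2]; print('dist',np.linalg.norm(v),'ang',np.arctan2(v[1],v[0]))
print('line',ln); v=(ln[1]-ln[0])[:2]; print(np.arctan2(v[1],v[0]))
v=(ln[1]-sk)[:2]; print('from centre',np.linalg.norm(v),np.arctan2(v[1],v[0]))
v=(mk[0]-mk[1])[:2]; print('mark',mk,np.arctan2(v[1],v[0])); v=(mk[0]-sk)[:2];print(np.arctan2(v[1],v[0]))
# pliers
Q=lambda u,v:(170+(u-420)/4-.4,222+v/4-.4)
h1=onz(im,[Q(450,130),Q(573,91)],.027); h2=onz(im,[Q(510,238),Q(600,142)],.027)
ring=onz(im,[Q(720,44)],.003)[0]; piv=onz(im,[Q(623,91)],.03)[0]
print('h1',h1,'h2',h2,'ring',ring,'pivot',piv)
v=(ring-piv)[:2]; print('ring-piv',np.linalg.norm(v),np.arctan2(v[1],v[0]))
for h in(h1,h2): v=(h[1]-h[0])[:2]; print(np.linalg.norm(v),np.arctan2(v[1],v[0]))
E
```

```text
spindle [0.57928151 0.00858831 0.122     ] flange [0.57865792 0.00932667 0.072     ] skirt [ 0.47568051 -0.02159257  0.0765    ]
dist 0.10790761456892208 ang 0.28347317327519445
dist 0.10751904596830238 ang 0.2916885814538138
line [[ 0.47523389 -0.02209735  0.1005    ]
 [ 0.48854663 -0.03373288  0.1005    ]]
-0.7182717289750682
from centre 0.01768966170167536 -0.7563812571995077
mark [[ 0.51647191 -0.00897317  0.07      ]
 [ 0.50420011 -0.01300805  0.07      ]] 0.31765818569816745
0.3000256152681765
h1 [[0.44131978 0.37508553 0.027     ]
 [0.46740787 0.30067138 0.027     ]] h2 [[0.37620446 0.33437887 0.027     ]
 [0.43638543 0.28239021 0.027     ]] ring [0.5018058 0.2150157 0.003    ] pivot [0.4679469  0.26922002 0.03      ]
ring-piv 0.06391034527894028 -1.0124464653133374
0.07885463456520068 -1.2336051253253328
0.07952716798298876 -0.7124925595650877
```

```bash
cat >> h.py <<'E'
def down(yaw_y): # tool pose pointing down with y axis at heading yaw_y
    y=np.array([np.cos(yaw_y),np.sin(yaw_y),0]); z=np.array([0,0,-1.]); return np.c_[np.cross(y,z),y,z]
def need(pos,Rt,obs=None):
    o=obs or ctrl.get_obs(); R0=R.from_rotvec(o['tool_rot']).as_matrix()
    d=R0.T@(np.array(pos)-o['tool_pos'])*100; w=R.from_matrix(R0.T@Rt).as_rotvec()/np.radians(5)
    return np.r_[d,w].round(2)
def st():
    o=ctrl.get_obs(); M=R.from_rotvec(o['tool_rot']).as_matrix()
    print('t %.2f'%o['t'],'pos',o['tool_pos'].round(4),'yaw_y %.3f'%np.arctan2(M[1,1],M[0,1]),'tilt',M[:,2].round(3),'F',o['contact_force'].round(1),'open %.4f'%o['opening'],'q',np.round(o['q'],2)); return o
E
python3 - <<'E'
from h import *
st()
for y in (.84,.84-np.pi): print(y,need([.4757,-.0216,.16],down(y)))
E
```

```text
t 0.10 pos [ 0.138  -0.609   0.2302] yaw_y -1.348 tilt [-0.     0.002 -1.   ] F [ 1.3 -0.3 -0.2] open 0.0855 q [-1.47  0.05  1.61 -0.    1.48 -0.12]
0.84 [ 4.591e+01 -4.981e+01  7.120e+00 -1.000e-02 -3.000e-02 -2.507e+01]
-2.3015926535897933 [ 4.591e+01 -4.981e+01  7.120e+00 -2.000e-02  1.000e-02  1.093e+01]
```

Request:
apply_moves --pt "45.9 -49.8 5 0 0 -25.1" --pt "45.9 -49.8 5 0 0 -25.1" --pt "45.9 -49.8 5 0 0 -25.1" --pt "45.9 -49.8 5 0 0 -25.1" --pt "45.9 -49.8 5 0 0 -25.1" --pt "45.9 -49.8 5 0 0 -25.1" --pt "45.9 -49.8 5 0 0 -25.1" --pt "45.9 -49.8 5 0 0 -25.1" --pt "45.9 -49.8 5 0 0 -25.1" --pt "45.9 -49.8 5 0 0 -25.1" --pt "45.9 -49.8 5 0 0 -25.1" --pt "45.9 -49.8 5 0 0 -25.1" --pt "45.9 -49.8 5 0 0 -25.1" --pt "45.9 -49.8 5 0 0 -25.1" --pt "45.9 -49.8 5 0 0 -25.1" --pt "45.9 -49.8 5 0 0 -25.1" --pt "45.9 -49.8 5 0 0 -25.1" --pt "45.9 -49.8 5 0 0 -25.1" --grip 0.5 --squeeze 40

```text
t: 1.9
tool_pos: [0.4754, -0.0223, 0.1811]
tool_rot: [-1.122, -2.933, -0.003]
contact_force: [-0.2, 0.8, -0.5]
opening: 0.0426
```

```bash
python3 - <<'E'
from h import *
grab('scene','scene1')
st(); print(need([.4757,-.0216,.082],down(.84)))
E
```

```text
t 1.95 pos [ 0.4754 -0.0224  0.1812] yaw_y 0.840 tilt [-0.     0.002 -1.   ] F [-0.4 -0.2 -0.5] open 0.0429 q [-0.2  -0.28  2.    0.    1.42 -1.04]
[ 0.02  0.06  9.92  0.01 -0.01  0.  ]
```

View pics/scene1.png

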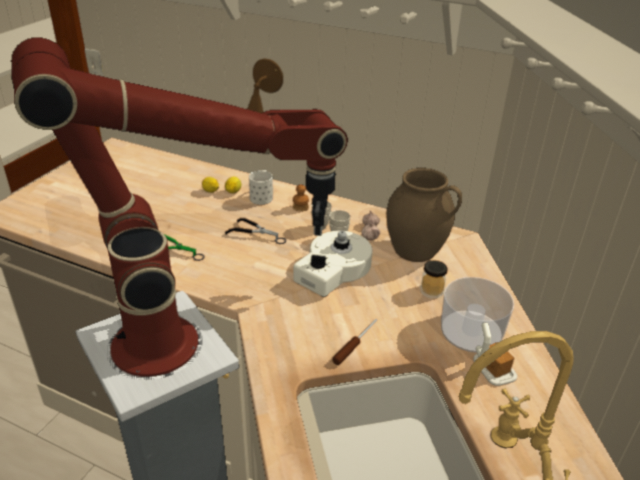

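The scene view now shows the gripper over the processor, with the dial at (319,262), the spindle at (343,240) and the pliers at (240,230)–(281,239). I'll cross-check my positions in this view.

```bash
python3 - <<'E'
from h import *
im=load('scene1'); c=im['color'].copy()
pts={'sp':(.579,.009,.122),'dial':(.4757,-.0216,.1005),'dial_b':(.4757,-.0216,.0775),'grip':(.434,.321,.022),'ring':(.5018,.215,.003),'piv':(.468,.269,.03)}
f=5;x0,y0=215,205
b=cv2.resize(c[y0:y0+95,x0:x0+155],None,fx=f,fy=f,interpolation=cv2.INTER_CUBIC)
for k,p in pts.items():
    u=proj(im,p)[0]; q=tuple(int(v) for v in ((u-[x0,y0]+.5)*f)); cv2.circle(b,q,2,(0,0,255),-1); print(k,u)
cv2.imwrite('pics/crop2.png',b)
E
```

```text
sp [340.72525612 233.07567077]
dial [316.65041427 256.26340741]
dial_b [316.43644167 263.0118088 ]
grip [243.04698848 226.51633248]
ring [279.27847017 241.05684877]
piv [260.75036144 228.90307135]
```

View pics/crop2.png

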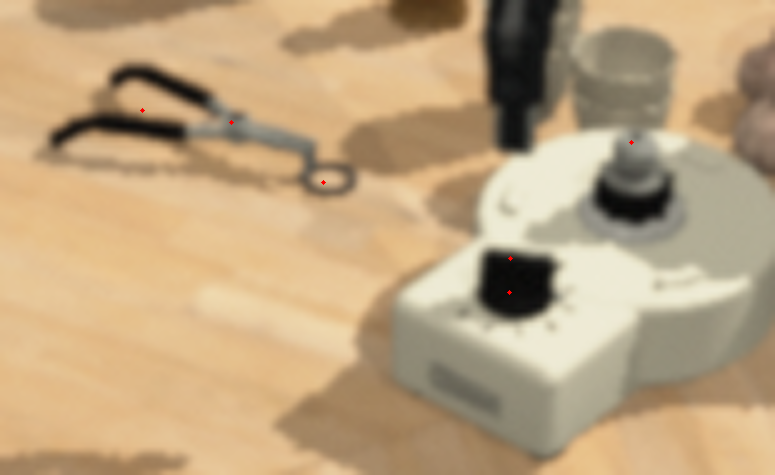

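The predictions land within about 1.5 px (roughly 3 mm) of what the scene view shows, which is good enough. Lowering onto the dial bar, then closing.

Request:
apply_moves --pt "0 0 3 0 0 0" --pt "0 0 6 0 0 0" --pt "0 0.1 9 0 0 0" --pt "0 0.1 9.9 0 0 0" --pt "0 0.1 9.9 0 0 0" --pt "0 0.1 9.9 0 0 0"

```text
t: 2.55
tool_pos: [0.477, -0.0219, 0.0836]
tool_rot: [1.123, 2.933, 0.003]
contact_force: [-0.5, 0.5, -0.1]
opening: 0.0426
```

Request:
apply_moves --pt "0 0 0 0 0 0" --pt "0 0 0 0 0 0" --pt "0 0 0 0 0 0" --pt "0 0 0 0 0 0" --pt "0 0 0 0 0 0" --grip 1.0 --squeeze 40

```text
t: 3.05
tool_pos: [0.4762, -0.0249, 0.0861]
tool_rot: [1.122, 2.934, -0.009]
contact_force: [-11.0, -9.6, 11.0]
opening: 0.0109
```

```bash
python3 - <<'E'
from h import *
grab('top','top2');st()
im=load('top2')
cv2.imwrite('pics/crop3.png',cv2.resize(im['color'][160:280,260:400],None,fx=5,fy=5,interpolation=cv2.INTER_CUBIC))
E
```

```text
t 3.10 pos [ 0.4762 -0.0249  0.0861] yaw_y 0.840 tilt [-0.002 -0.006 -1.   ] F [-12.  -10.1  11.9] open 0.0108 q [-0.2  -0.17  2.08 -0.01  1.23 -1.04]
```

View pics/crop3.png

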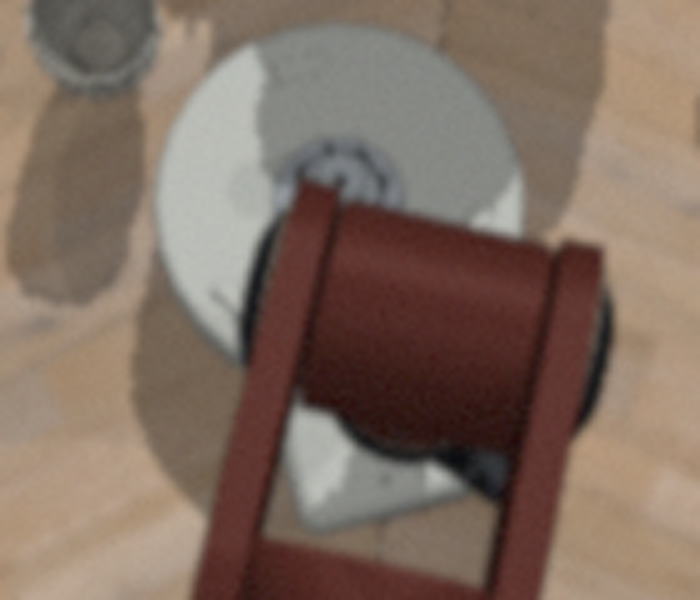

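Request:
apply_moves --pt "0 0 -0.1 0 0 0" --pt "0 0 -0.1 0 0 0" --pt "0 0 -0.1 0 0 0"

```text
t: 3.4
tool_pos: [0.476, -0.025, 0.0862]
tool_rot: [1.122, 2.934, -0.01]
contact_force: [3.4, -2.5, -11.1]
opening: 0.0112
```

```bash
python3 - <<'E'
from h import *
st()
E
```

```text
t 3.40 pos [ 0.476  -0.025   0.0862] yaw_y 0.840 tilt [-0.002 -0.006 -1.   ] F [  3.4  -2.5 -11.1] open 0.0112 q [-0.21 -0.17  2.08 -0.01  1.23 -1.04]
```

Request:
apply_moves --pt "0.0 0.02 0.0 0 0 -1.2" --pt "0.02 0.1 0.0 0 0 -2.5" --pt "0.05 0.15 0.0 0 0 -4.5" --pt "0.08 0.18 0.0 0 0 -6.0" --pt "0.1 0.2 0.0 0 0 -7.5" --pt "0.1 0.2 0.0 0 0 -9.0" --pt "0.12 0.21 0.0 0 0 -10.5" --pt "0.12 0.21 0.0 0 0 -11.7" --pt "0.12 0.21 0.0 0 0 -11.7" --pt "0.12 0.21 0.0 0 0 -11.7" --pt "0.12 0.21 0.0 0 0 -11.7"

```text
t: 4.5
tool_pos: [0.4763, -0.0235, 0.0863]
tool_rot: [0.452, -3.105, 0.012]
contact_force: [0.2, -6.0, -7.7]
opening: 0.0111
```

```bash
python3 - <<'E'
from h import *
o=st();print(o['wrist_torque'])
E
```

```text
t 4.50 pos [ 0.4763 -0.0235  0.0863] yaw_y 1.860 tilt [-0.002 -0.008 -1.   ] F [ 0.2 -6.  -7.7] open 0.0111 q [-0.2  -0.17  2.08 -0.01  1.23 -2.06]
[-0.65037285 -0.25233482  0.1193164 ]
```

Request:
apply_moves --pt "0 0 0 0 0 0" --pt "0 0 0 0 0 0" --pt "0 0 0 0 0 0" --pt "0 0 -2 0 0 0" --pt "0 0 -6 0 0 0" --pt "0 0 -10 0 0 0" --pt "0 0 -12 0 0 0" --grip 0.5

```text
t: 5.2
tool_pos: [0.4784, -0.0225, 0.2113]
tool_rot: [-0.452, 3.106, -0.015]
contact_force: [0.3, 0.5, -0.5]
opening: 0.0425
```

```bash
python3 - <<'E'
from h import *
st(); print(need([.434,.321,.13],down(.586)),np.arctan2(.321,.434))
E
```

```text
t 5.20 pos [ 0.4784 -0.0225  0.2113] yaw_y 1.860 tilt [ 0.004 -0.009 -1.   ] F [ 0.3  0.5 -0.5] open 0.0425 q [-0.2  -0.3   1.97 -0.01  1.47 -2.06]
[-5.53 34.27  7.79 -0.09  0.09 14.6 ] 0.636832070948596
```

Request:
apply_moves --pt "-5.5 34.3 6 -0.1 0.1 14.6" --pt "-5.5 34.3 6 -0.1 0.1 14.6" --pt "-5.5 34.3 6 -0.1 0.1 14.6" --pt "-5.5 34.3 6 -0.1 0.1 14.6" --pt "-5.5 34.3 6 -0.1 0.1 14.6" --pt "-5.5 34.3 6 -0.1 0.1 14.6" --pt "-5.5 34.3 6 -0.1 0.1 14.6" --pt "-5.5 34.3 6 -0.1 0.1 14.6" --pt "-5.5 34.3 6 -0.1 0.1 14.6" --pt "-5.5 34.3 6 -0.1 0.1 14.6" --pt "-5.5 34.3 6 -0.1 0.1 14.6" --pt "-5.5 34.3 6 -0.1 0.1 14.6" --grip 0.0

```text
t: 6.4
tool_pos: [0.4337, 0.3216, 0.1484]
tool_rot: [-1.483, -2.768, -0.002]
contact_force: [-0.6, -0.2, -0.1]
opening: 0.0851
```

```bash
python3 - <<'E'
from h import *
st();grab('top','top3');grab('scene','scene3'); im=load('top3'); im2=load('scene3')
a=cv2.resize(im['color'][165:265,285:375],None,fx=4.4,fy=4.4,interpolation=cv2.INTER_CUBIC)
b=cv2.resize(im2['color'][190:300,210:310],None,fx=4,fy=4,interpolation=cv2.INTER_CUBIC)
o=np.zeros((440,a.shape[1]+b.shape[1],3),np.uint8); o[:,:a.shape[1]]=a;o[:,a.shape[1]:]=b
cv2.imwrite('pics/crop4.png',o)
print(need([.434,.321,.008],down(.586)))
E
```

```text
t 6.40 pos [0.4337 0.3216 0.1484] yaw_y 0.587 tilt [-0.     0.002 -1.   ] F [-0.6 -0.2 -0.1] open 0.0851 q [ 0.5  -0.09  1.89  0.    1.34 -0.09]
[-5.000e-02 -1.000e-02  1.403e+01  1.000e-02 -2.000e-02  0.000e+00]
```

View pics/crop4.png

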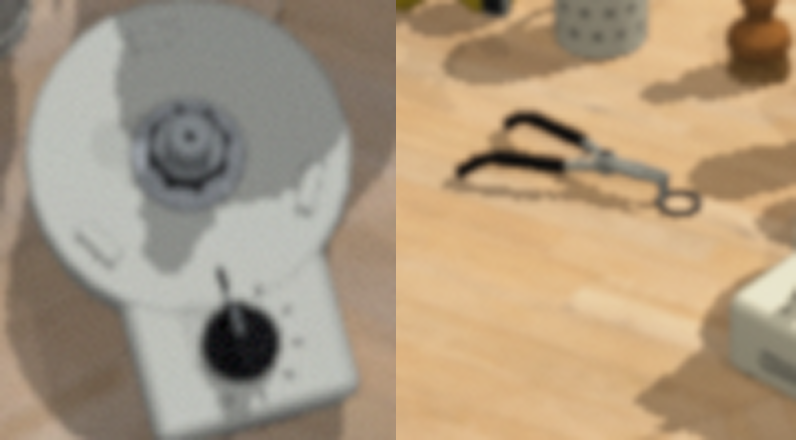

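View pics/top3.png

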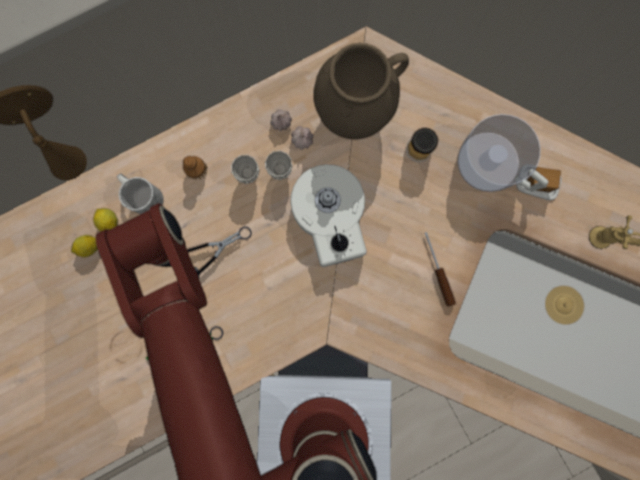

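The pointer line, from about (243,335) to (231,303) in the crop, now aims at the long mark at (222,275). I'll measure the angle. The pliers are undisturbed under the gripper.

```bash
python3 - <<'E'
from h import *
im=load('top3'); c=im['color']
a=cv2.resize(c[215:262,312:368],None,fx=12,fy=12,interpolation=cv2.INTER_CUBIC); cv2.imwrite('pics/crop5.png',a)
g=cv2.resize(cv2.cvtColor(c,cv2.COLOR_BGR2GRAY)[215:262,312:368],None,fx=12,fy=12,interpolation=cv2.INTER_CUBIC)
E
```

```text
(no output)
```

View pics/crop5.png

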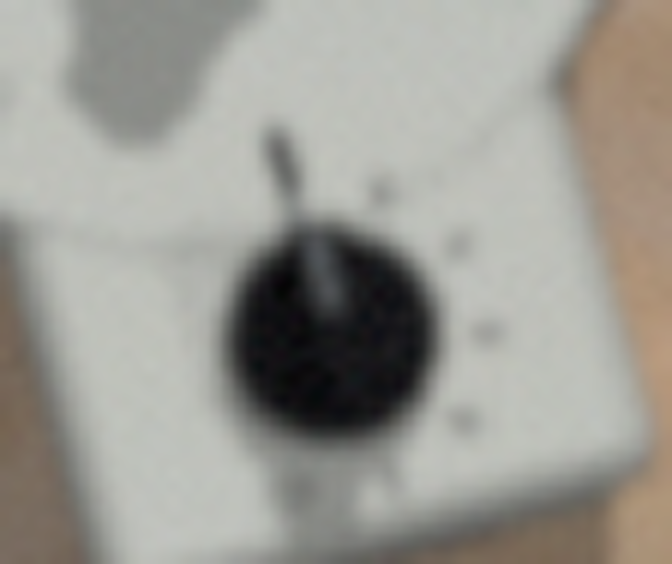

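```bash
python3 - <<'E'
from h import *
im=load('top3'); c=im['color']; 
g=cv2.cvtColor(c,cv2.COLOR_BGR2GRAY)[215:262,312:368]
G=cv2.resize(g,None,fx=12,fy=12,interpolation=cv2.INTER_CUBIC).astype(float)
P=lambda u,v:(312+u/12-.46,215+v/12-.46)
for z in(.1005,.085):
    pts=[]
    for r in range(250,311,5):
        row=G[r,285:360]; w=np.clip(row-np.percentile(row,55),0,None); w[row<45]=0; pts.append((285+(w*np.arange(75)).sum()/w.sum(),r))
    W=onz(im,[P(*p) for p in pts],z)[:,:2]
    d=cv2.fitLine(W.astype(np.float32),2,0,.01,.01).ravel(); print('line ang',np.arctan2(d[1],d[0]) if d[0]>0 else np.arctan2(-d[1],-d[0]))
print(np.round(pts,0).tolist())
ctr=onz(im,[P(333,333)],.0775)[0]; mk=onz(im,[P(273,130),P(285,165),P(297,205)],.07); sp=np.array([.579,.009])
print(ctr,[np.arctan2(*(m-ctr)[1::-1]) for m in mk],np.arctan2(*(sp-ctr[:2])[::-1]))
tip=onz(im,[P(313,235)],.09)[0];print(np.arctan2(*(tip-ctr)[1::-1]))
E
```

```text
line ang 0.2534664
line ang 0.25346926
[[318.0, 250.0], [319.0, 255.0], [320.0, 260.0], [320.0, 265.0], [321.0, 270.0], [323.0, 275.0], [325.0, 280.0], [327.0, 285.0], [328.0, 290.0], [329.0, 295.0], [330.0, 300.0], [330.0, 305.0], [330.0, 310.0]]
[ 0.47590323 -0.02156655  0.0775    ] [np.float64(0.29766110317401245), np.float64(0.2865035119415494), np.float64(0.27850011936196156)] 0.28822805434482823
0.25951997254570475
```

The dial reads about 0.03 rad from zero, which is within tolerance. Lowering on the pliers.

Request:
apply_moves --pt "0 0 3 0 0 0" --pt "0 0 6 0 0 0" --pt "0 0 9 0 0 0" --pt "0 0 12 0 0 0" --pt "0 0 13.3 0 0 0" --pt "0 0 13.9 0 0 0" --pt "0 0 13.9 0 0 0" --pt "0 0 13.9 0 0 0"

```text
t: 7.3
tool_pos: [0.435, 0.3221, 0.0109]
tool_rot: [1.485, 2.768, 0.006]
contact_force: [-0.7, -0.0, 0.1]
opening: 0.0853
```

```bash
python3 - <<'E'
from h import *
st();grab('scene','scene4');im2=load('scene4')
cv2.imwrite('pics/crop6.png',cv2.resize(im2['color'][170:270,200:320],None,fx=6,fy=6,interpolation=cv2.INTER_CUBIC))
E
```

```text
t 7.30 pos [0.435  0.3221 0.0109] yaw_y 0.586 tilt [ 0.002  0.003 -1.   ] F [-0.7 -0.   0.1] open 0.0853 q [ 0.5   0.1   1.96  0.    1.08 -0.09]
```

View pics/crop6.png

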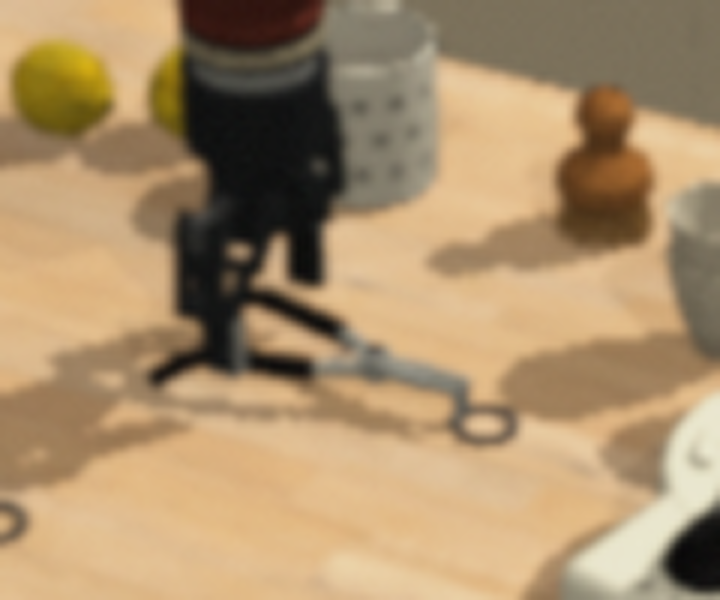

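The fingers straddle the black handles. I'll go 5 mm lower and close.

Request:
apply_moves --pt "0 0 0.5 0 0 0" --pt "0 0 0.5 0 0 0" --pt "0 0 0.5 0 0 0" --pt "0 0 0.5 0 0 0" --pt "0 0 0.5 0 0 0" --pt "0 0 0.5 0 0 0" --pt "0 0 0.5 0 0 0" --pt "0 0 0.5 0 0 0" --pt "0 0 0.5 0 0 0" --pt "0 0 0.5 0 0 0" --grip 1.0 --squeeze 50

```text
t: 8.35
tool_pos: [0.4399, 0.3245, 0.0113]
tool_rot: [1.482, 2.762, 0.02]
contact_force: [1.0, -1.0, 14.4]
opening: 0.0296
```

```bash
python3 - <<'E'
from h import *
st();grab('scene','scene5');im2=load('scene5')
a=cv2.resize(im2['color'][200:260,210:320],None,fx=7,fy=7,interpolation=cv2.INTER_CUBIC)
cv2.imwrite('pics/crop7.png',a)
grab('top','top5');im2=load('top5')
cv2.imwrite('pics/crop8.png',cv2.resize(im2['color'][205:285,170:280],None,fx=6,fy=6,interpolation=cv2.INTER_CUBIC))
E
```

```text
t 8.35 pos [0.4399 0.3245 0.0113] yaw_y 0.586 tilt [ 0.012  0.008 -1.   ] F [ 1.  -1.  14.4] open 0.0296 q [ 0.5   0.1   1.96  0.    1.07 -0.09]
```

View pics/crop7.png

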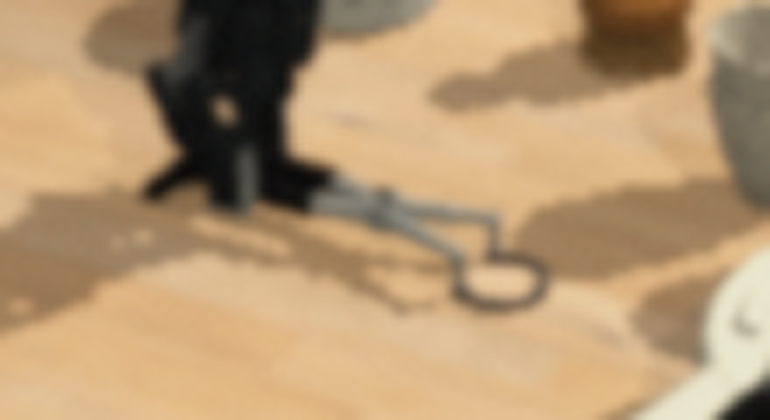

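View pics/crop8.png

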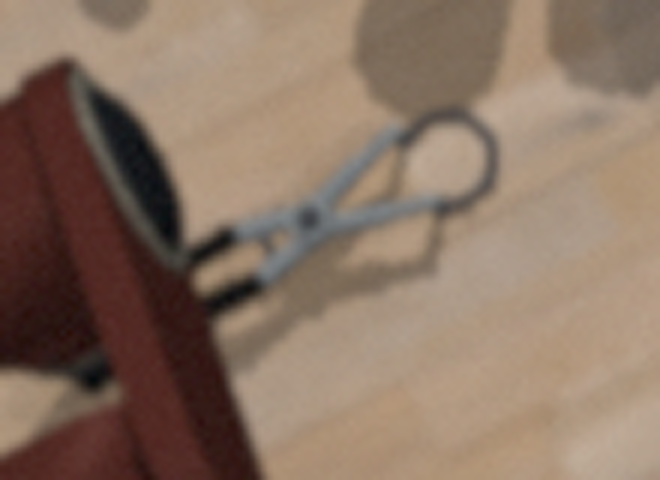

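The pliers are squeezed and the ring is spread; in the top crop its centre is near (448,162). Lifting.

Request:
apply_moves --pt "0 0 -0.5 0 0 0" --pt "0 0 -1.5 0 0 0" --pt "0 0 -4 0 0 0" --pt "0 0 -7 0 0 0" --pt "0 0 -10 0 0 0" --pt "0 0 -13 0 0 0" --pt "0 0 -15 0 0 0" --pt "0 0 -15 0 0 0" --pt "0 0 -15 0 0 0"

```text
t: 9.35
tool_pos: [0.4374, 0.3231, 0.1606]
tool_rot: [1.482, 2.762, 0.019]
contact_force: [0.0, 0.2, -2.5]
opening: 0.0291
```

```bash
python3 - <<'E'
from h import *
st();grab('scene','scene6');im2=load('scene6')
a=cv2.resize(im2['color'][170:240,220:330],None,fx=7,fy=7,interpolation=cv2.INTER_CUBIC)
cv2.imwrite('pics/crop9.png',a)
grab('top','top6');im2=load('top6')
cv2.imwrite('pics/crop10.png',cv2.resize(im2['color'][185:285,150:280],None,fx=6,fy=6,interpolation=cv2.INTER_CUBIC))
E
```

```text
t 9.35 pos [0.4374 0.3231 0.1606] yaw_y 0.586 tilt [ 0.011  0.008 -1.   ] F [ 0.   0.2 -2.5] open 0.0291 q [ 0.5  -0.1   1.88  0.    1.34 -0.09]
```

View pics/crop9.png

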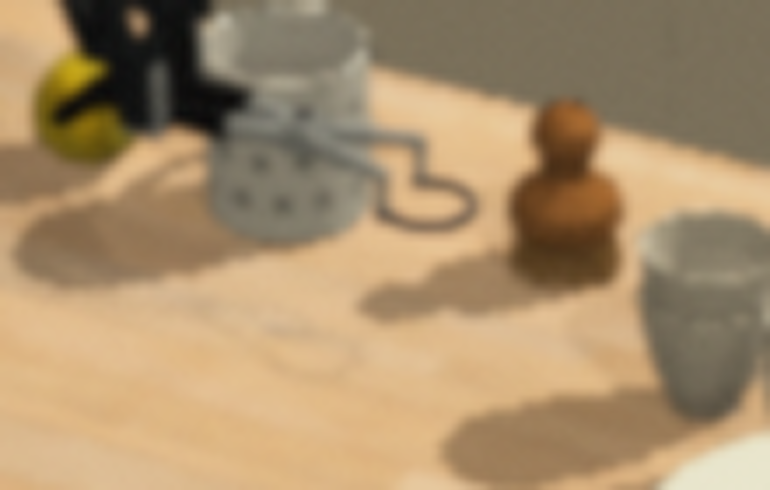

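View pics/crop10.png

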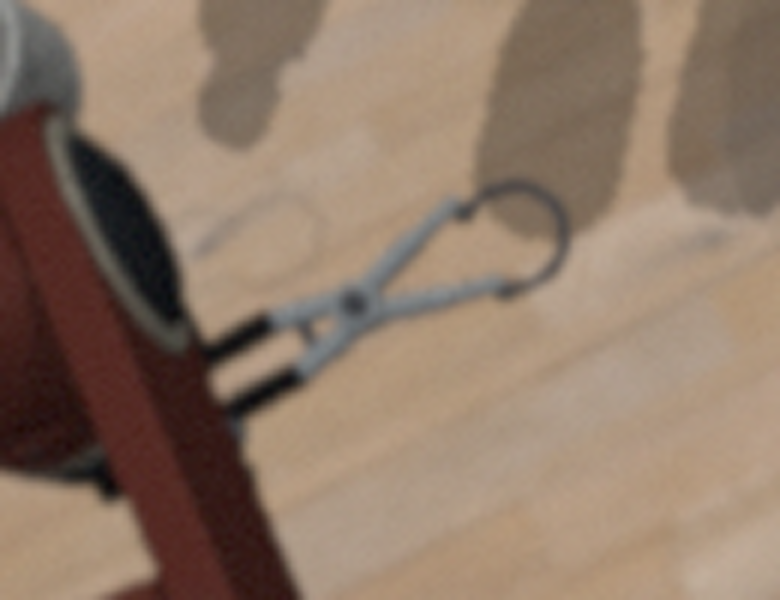

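The pliers are lifted, with the ring centre near crop (515,237) in the top view and (428,205) in the scene view. I'll triangulate the ring and pivot to get position and tilt.

```bash
cat >> h.py <<'E'
def tri(imA,uvA,imB,uvB):
    a,da=ray(imA,[uvA]);b,db=ray(imB,[uvB]);da=da[0]/np.linalg.norm(da[0]);db=db[0]/np.linalg.norm(db[0])
    s=np.linalg.lstsq(np.c_[da,-db],b-a,rcond=None)[0]; p=a+s[0]*da;q=b+s[1]*db
    return (p+q)/2,np.linalg.norm(p-q)
E
python3 - <<'E'
from h import *
T=load('top6');S=load('scene6')
def mask(im,x0,y0,x1,y1,th):
    g=cv2.cvtColor(im['color'],cv2.COLOR_BGR2GRAY).astype(np.uint8)[y0:y1,x0:x1]
    bh=cv2.morphologyEx(g,cv2.MORPH_BLACKHAT,np.ones((5,5),np.uint8))
    return bh
P=lambda u,v:(150+u/6-.42,185+v/6-.42)
Q=lambda u,v:(220+u/7-.43,170+v/7-.43)
et=cv2.fitEllipse(np.array([(475,192),(495,184),(520,182),(545,190),(560,208),(567,235),(560,262),(545,282),(525,290),(505,291),(460,210)],np.float32))
es=cv2.fitEllipse(np.array([(415,181),(440,180),(462,187),(475,203),(465,219),(440,228),(412,226),(388,217)],np.float32))
print(et,es)
print('ring',tri(T,P(*et[0]),S,Q(*es[0])))
print('pivot',tri(T,P(355,303),S,Q(300,133)))
print('earL',tri(T,P(455,205),S,Q(420,140)),'earR',tri(T,P(500,288),S,Q(380,178)))
E
```

```text
((510.4224548339844, 236.2806854248047), (111.15172576904297, 114.63155364990234), 81.69166564941406) ((428.4501647949219, 203.95156860351562), (48.65746307373047, 93.70361328125), 89.87321472167969)
ring (array([0.50461942, 0.21313919, 0.15541657]), np.float64(0.0046921340615744735))
pivot (array([0.47509321, 0.26609814, 0.17327689]), np.float64(0.0020170790274816044))
earL (array([0.5122907 , 0.23065997, 0.17564297]), np.float64(0.003368321946927525)) earR (array([0.48205545, 0.2130403 , 0.17531896]), np.float64(0.0027431456069385712))
```

```bash
python3 - <<'E'
from h import *
T=load('top6')
P=lambda u,v:(150+u/6-.42,185+v/6-.42)
print(onz(T,[P(510,236)],.153),onz(T,[P(355,303)],.176))
o=st()
for rc in ([.5046,.2131],onz(T,[P(510,236)],.153)[0,:2]):
    d=np.array([.579,.009])-rc; p=o['tool_pos']+[d[0],d[1],-.008]; print(need(p,down(.586)))
E
```

```text
[[0.5030245 0.2149189 0.153    ]] [[0.47392346 0.26599746 0.176     ]]
t 9.45 pos [0.4367 0.3226 0.1589] yaw_y 0.586 tilt [ 0.009  0.006 -1.   ] F [ 0.5  0.2 -2. ] open 0.0291 q [ 0.5  -0.1   1.88  0.    1.34 -0.09]
[-21.12  -5.09   0.74   0.12  -0.    -0.  ]
[-21.36  -5.06   0.74   0.12  -0.    -0.  ]
```

Request:
apply_moves --pt "-1 -0.2 0 0 0 0" --pt "-3 -0.7 0 0 0 0" --pt "-6 -1.5 0 0 0 0" --pt "-9 -2.2 0.1 0 0 0" --pt "-12 -2.9 0.2 0 0 0" --pt "-15 -3.6 0.3 0 0 0" --pt "-18 -4.3 0.4 0 0 0" --pt "-20 -4.8 0.5 0 0 0" --pt "-21 -5 0.5 0 0 0" --pt "-21.2 -5.1 0.5 0 0 0" --pt "-21.2 -5.1 0.5 0 0 0" --pt "-21.2 -5.1 0.5 0 0 0"

```text
t: 10.65
tool_pos: [0.511, 0.1185, 0.153]
tool_rot: [1.482, 2.765, 0.015]
contact_force: [-0.0, 0.3, -2.8]
opening: 0.0288
```

```bash
python3 - <<'E'
from h import *
st();grab('scene','scene7');im2=load('scene7')
a=cv2.resize(im2['color'][195:275,280:380],None,fx=7.5,fy=7.5,interpolation=cv2.INTER_CUBIC)
cv2.imwrite('pics/crop11.png',a)
grab('top','top7');im2=load('top7')
cv2.imwrite('pics/crop12.png',cv2.resize(im2['color'][160:240,260:360],None,fx=7.5,fy=7.5,interpolation=cv2.INTER_CUBIC))
E
```

```text
t 10.65 pos [0.511  0.1185 0.153 ] yaw_y 0.587 tilt [ 0.008  0.006 -1.   ] F [-0.   0.3 -2.8] open 0.0288 q [ 0.08 -0.13  1.93  0.01  1.34 -0.51]
```

View pics/crop11.png

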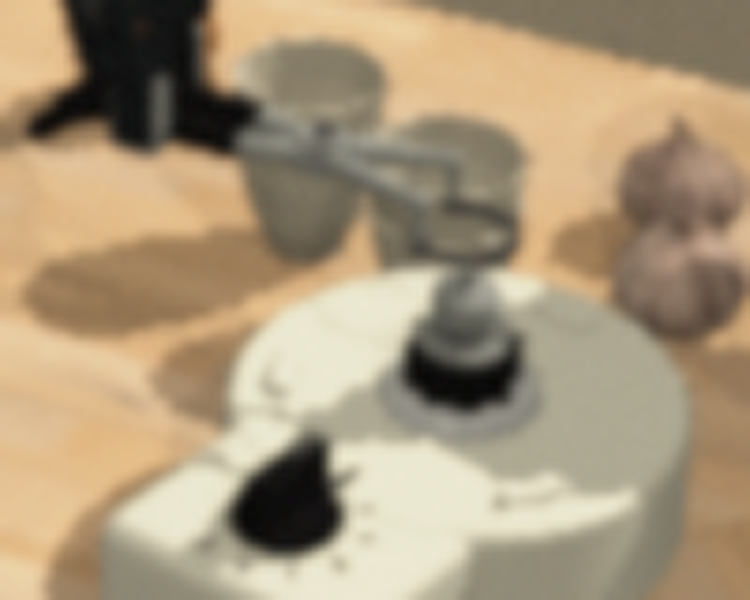

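View pics/crop12.png

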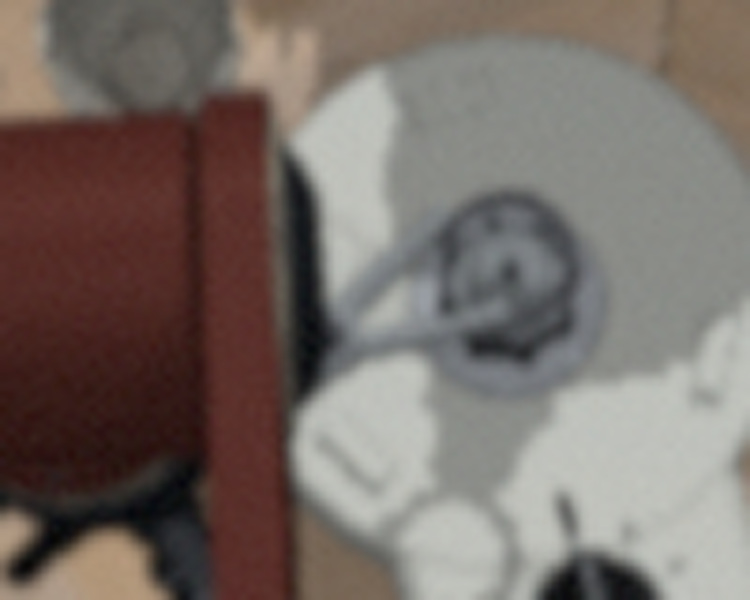

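The ring, at scene crop (467,233), hovers just above the spindle tip at (467,277). In the top crop the ring is centred near (508,260) and the spindle's centre hole is at (510,270). I'll compute the relative offset.

```bash
python3 - <<'E'
from h import *
T=load('top7');S=load('scene7')
P=lambda u,v:(260+u/7.5-.43,160+v/7.5-.43)
Q=lambda u,v:(280+u/7.5-.43,195+v/7.5-.43)
r=tri(T,P(508,260),S,Q(467,233)); s=tri(T,P(511,269),S,Q(467,277))
print('ring',r,'tip',s,'diff',r[0]-s[0])
z=.1455
print('top only',onz(T,[P(508,260)],z)[0]-onz(T,[P(511,269)],.122)[0])
# predicted spindle circles overlays for check
b=cv2.imread('pics/crop12.png'); a=cv2.imread('pics/crop11.png')
th=np.linspace(0,2*np.pi,60)
tt=onz(T,[P(511,269)],.122)[0]; ts=onz(S,[Q(467,277)],.122)[0]; print(tt,ts)
rt=onz(T,[P(508,260)],z)[0]; rs=onz(S,[Q(467,233)],z)[0]; print(rt,rs)
for im,X,c,o in((T,b,tt,(260,160)),(S,a,ts,(280,195))):
    for rad,zz in((.0095,.122),(.01375,.1175)):
        u=(proj(im,np.c_[c[0]+rad*np.cos(th),c[1]+rad*np.sin(th),zz+0*th])-o+.43)*7.5
        cv2.polylines(X,[u.astype(np.int32)],True,(0,0,255),1)
for im,X,c,o in((T,b,rt,(260,160)),(S,a,rs,(280,195))):
    for rad in(.0165,.0195):
        u=(proj(im,np.c_[c[0]+rad*np.cos(th),c[1]+rad*np.sin(th),z+0*th])-o+.43)*7.5
        cv2.polylines(X,[u.astype(np.int32)],True,(0,255,0),1)
cv2.imwrite('pics/ov1.png',np.hstack([a[180:420,300:650],b[150:390,370:720]]))
E
```

```text
ring (array([0.57864194, 0.00892807, 0.14693002]), np.float64(0.004387653774216865)) tip (array([0.57949402, 0.0079799 , 0.12741829]), np.float64(0.003780238116297783)) diff [-0.00085207  0.00094817  0.01951172]
top only [-0.00189751  0.00113716  0.0235    ]
[0.57891645 0.0089298  0.122     ] [0.58642343 0.01371853 0.122     ]
[0.57701894 0.01006696 0.1455    ] [0.58218947 0.0099404  0.1455    ]
```

View pics/ov1.png

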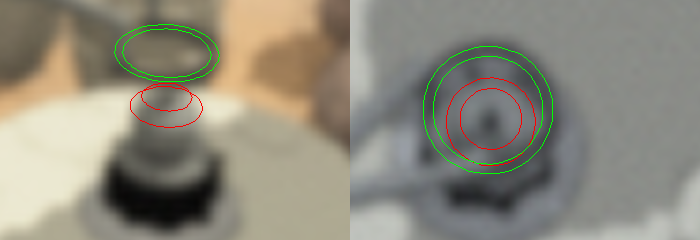

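```bash
cat > view.py <<'E'
from h import *
def big(fn,x0,y0,w,h,f,out):
    im=load(fn); c=im['color'][y0:y0+h,x0:x0+w]
    c=cv2.resize(c,None,fx=f,fy=f,interpolation=cv2.INTER_LANCZOS4)
    l=cv2.cvtColor(c,cv2.COLOR_BGR2LAB); l[...,0]=cv2.createCLAHE(3,(3,3)).apply(l[...,0]); c=cv2.cvtColor(l,cv2.COLOR_LAB2BGR)
    for k in range(0,w,5): cv2.putText(c,str(x0+k),(int(k*f),10),0,.35,(0,0,255),1); cv2.line(c,(int((k+.5)*f),12),(int((k+.5)*f),18),(0,0,255),1)
    for k in range(0,h,5): cv2.putText(c,str(y0+k),(0,int((k+.5)*f)+4),0,.35,(0,0,255),1)
    cv2.imwrite('pics/'+out+'.png',c)
E
python3 - <<'E'
from view import *
big('top7',312,178,36,36,16,'b1'); big('scene7',325,215,36,36,16,'b2')
E
```

```text
(no output)
```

View pics/b1.png

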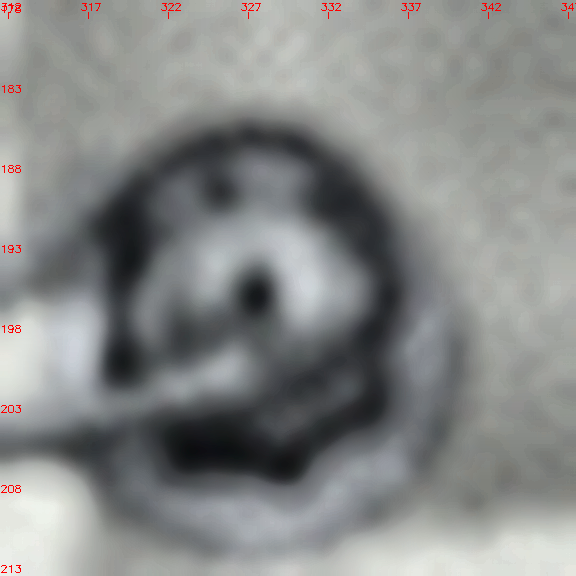

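View pics/b2.png

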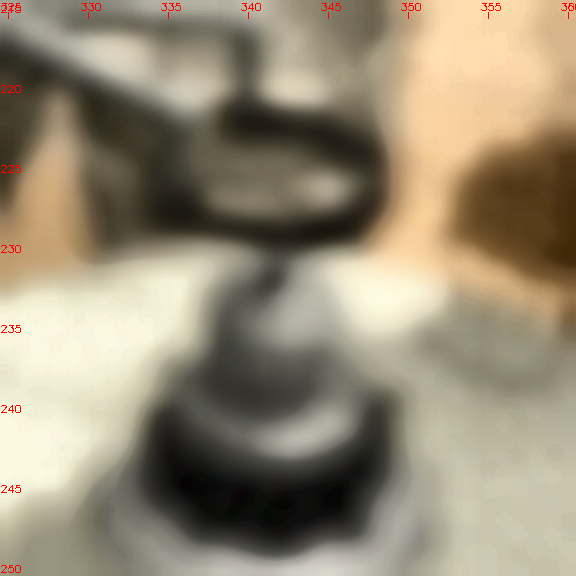

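```bash
python3 - <<'E'
from h import *
T=load('top7');S=load('scene7')
r=tri(T,(327.6,194.25),S,(341.2,225.25)); s=tri(T,(327.56,196.0),S,(341.4,232.0))
print('ring',r,'tip',s,'diff',r[0]-s[0])
for z in (.142,.145): print('top only',onz(T,[(327.6,194.25)],z)[0]-onz(T,[(327.56,196)],.122)[0])
print('scene only',onz(S,[(341.2,225.25)],.144)[0]-onz(S,[(341.4,232)],.122)[0])
E
```

```text
ring (array([0.57738988, 0.00878237, 0.14891641]), np.float64(0.0024465056389023805)) tip (array([0.57839028, 0.00830762, 0.12595996]), np.float64(0.00361874970728873)) diff [-0.00100041  0.00047476  0.02295645]
top only [0.00011059 0.00014742 0.02      ]
top only [-0.00048673  0.00016791  0.023     ]
scene only [-0.00058273  0.00193946  0.022     ]
```

The ring is centred over the spindle within about 1 mm and sits 22.5 mm above the tip, which agrees with kinematics. I'll lower it part way and check the forces.

Request:
apply_moves --pt "0 0 0.5 0 0 0" --pt "0 0 1.0 0 0 0" --pt "0 0 1.5 0 0 0" --pt "0 0 2.0 0 0 0" --pt "0 0 2.5 0 0 0" --pt "0 0 3.0 0 0 0" --pt "0 0 3.0 0 0 0" --pt "0 0 3.0 0 0 0"

```text
t: 11.55
tool_pos: [0.5113, 0.1188, 0.1231]
tool_rot: [1.482, 2.765, 0.015]
contact_force: [-0.4, 0.6, -1.4]
opening: 0.0289
```

```bash
python3 - <<'E'
from view import *
st();grab('scene','scene8');grab('top','top8')
big('top8',312,178,36,36,16,'b3'); big('scene8',315,210,46,40,14,'b4')
E
```

```text
t 11.55 pos [0.5113 0.1188 0.1231] yaw_y 0.587 tilt [ 0.008  0.006 -1.   ] F [-0.4  0.6 -1.4] open 0.0289 q [ 0.08 -0.1   1.95  0.01  1.28 -0.51]
```

View pics/b3.png

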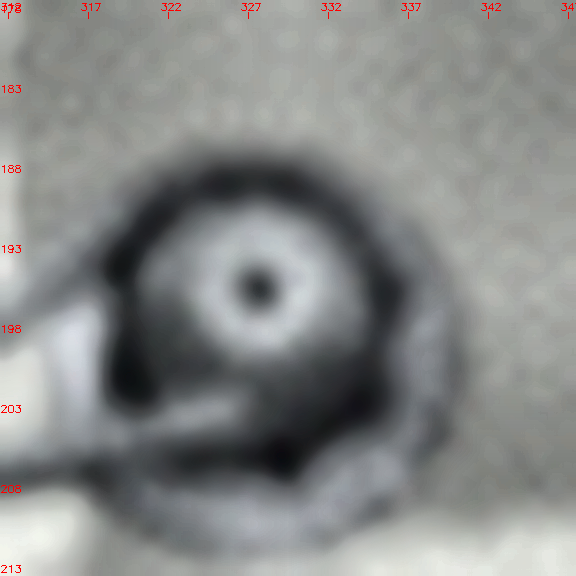

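View pics/b4.png

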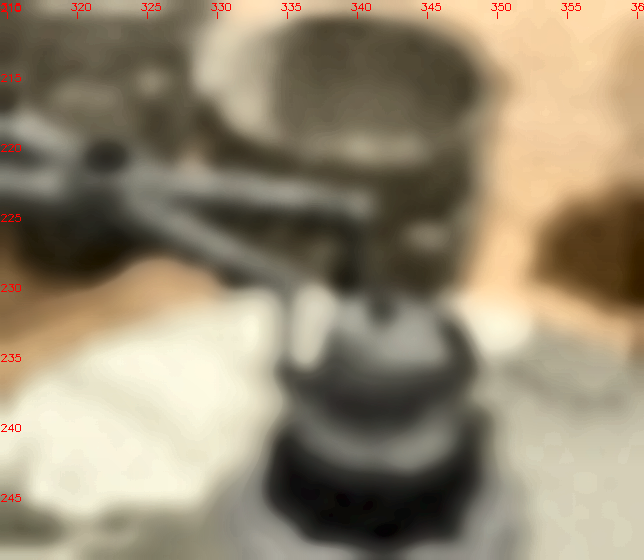

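```bash
python3 - <<'E'
from h import *
T=load('top8');S=load('scene8')
hole=(312+258/16-.5,178+290/16-.5); c=onz(T,[hole],.122)[0]; print(hole,c)
th=np.linspace(0,2*np.pi,60)
b=cv2.imread('pics/b3.png')
for rad,z,col in((.0165,.1145,(0,255,0)),(.0195,.1145,(0,255,0)),(.0095,.122,(0,0,255))):
    u=(proj(T,np.c_[c[0]+rad*np.cos(th),c[1]+rad*np.sin(th),z+0*th])-[312,178]+.5)*16; cv2.polylines(b,[u.astype(np.int32)],True,col,1)
hs=(315+381/14-.5,210+312/14-.5); c=onz(S,[hs],.122)[0]; print(hs,c)
a=cv2.imread('pics/b4.png')
for rad,z,col in((.0165,.1145,(0,255,0)),(.0195,.1145,(0,255,0)),(.0095,.122,(0,0,255))):
    u=(proj(S,np.c_[c[0]+rad*np.cos(th),c[1]+rad*np.sin(th),z+0*th])-[315,210]+.5)*14; cv2.polylines(a,[u.astype(np.int32)],True,col,1)
cv2.imwrite('pics/ov2.png',np.hstack([b[100:540,60:480],a[100:540,240:560]]))
E
```

```text
(327.625, 195.625) [0.57847174 0.00909888 0.122     ]
(341.7142857142857, 231.78571428571428) [0.58527109 0.01275042 0.122     ]
```

View pics/ov2.png

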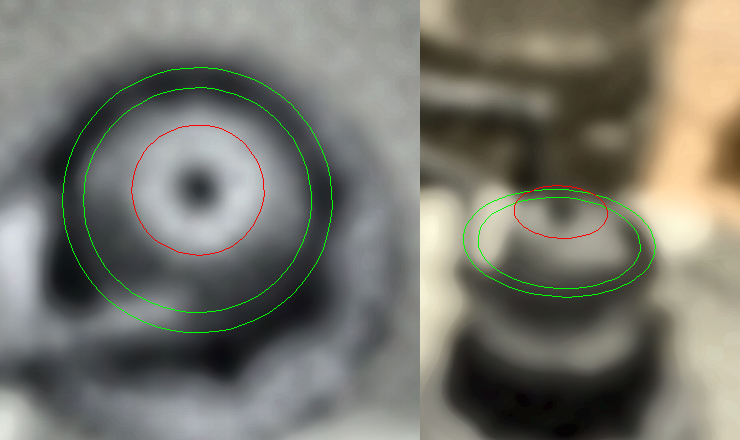

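The predicted circles for a centred ring at z=0.1145 match the dark ring in both views, and there is no contact force. Lowering the last 10 mm.

Request:
apply_moves --pt "0 0 0.3 0 0 0" --pt "0 0 0.6 0 0 0" --pt "0 0 0.9 0 0 0" --pt "0 0 1.0 0 0 0" --pt "0 0 1.0 0 0 0" --pt "0 0 1.0 0 0 0" --pt "0 0 1.0 0 0 0"

```text
t: 12.35
tool_pos: [0.5118, 0.1189, 0.1137]
tool_rot: [1.481, 2.764, 0.016]
contact_force: [0.3, 0.3, -2.1]
opening: 0.0289
```

```bash
python3 - <<'E'
from view import *
o=st();print(o['wrist_torque']);grab('scene','scene9');grab('top','top9')
big('top9',312,178,36,36,12,'b5'); big('scene9',325,212,36,36,12,'b6')
T=load('top9');S=load('scene9')
th=np.linspace(0,2*np.pi,60); out=[]
for im,fn,hole,x0,y0 in((T,'b5',(327.6,195.6),312,178),(S,'b6',(341.6,231.9),325,212)):
    b=cv2.imread('pics/%s.png'%fn); raw=b.copy(); c=onz(im,[hole],.122)[0]
    for rad,z in((.0165,.104),(.0195,.104)):
        u=(proj(im,np.c_[c[0]+rad*np.cos(th),c[1]+rad*np.sin(th),z+0*th])-[x0,y0]+.5)*12; cv2.polylines(b,[u.astype(np.int32)],True,(0,255,0),1)
    out.append(np.vstack([raw,b])[:, :390])
cv2.imwrite('pics/ov3.png',cv2.resize(np.hstack(out),None,fx=.69,fy=.69))
d=cv2.resize(S['color'][195:275,280:380],None,fx=7.5,fy=7.5,interpolation=cv2.INTER_CUBIC);cv2.imwrite('pics/crop13.png',d)
E
```

```text
t 12.35 pos [0.5118 0.1189 0.1137] yaw_y 0.587 tilt [ 0.01   0.006 -1.   ] F [ 0.3  0.3 -2.1] open 0.0289 q [ 0.08 -0.09  1.96  0.01  1.26 -0.51]
[0.03817338 0.03861337 0.02070902]
```

View pics/ov3.png

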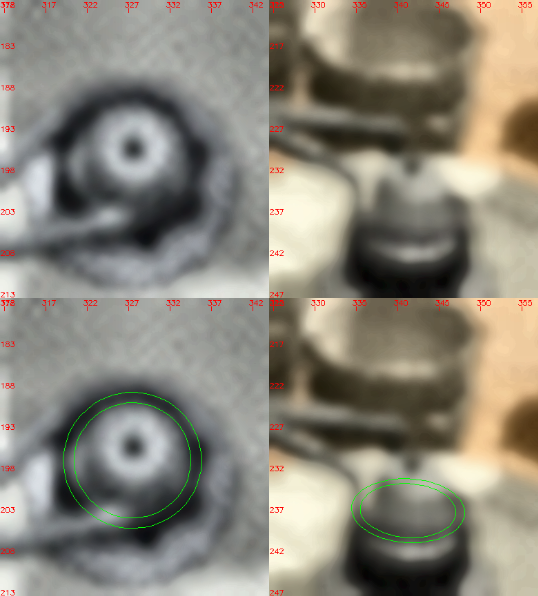

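View pics/crop13.png

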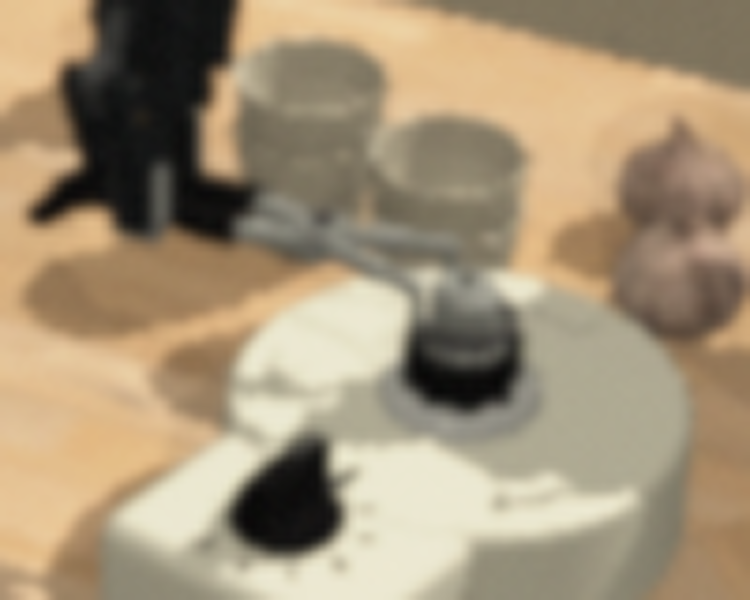

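Request:
apply_moves --pt "0 0 0.08 0 0 0" --pt "0 0 0.08 0 0 0" --pt "0 0 0.08 0 0 0" --pt "0 0 0.08 0 0 0" --pt "0 0 0.08 0 0 0"

```text
t: 12.95
tool_pos: [0.5119, 0.1189, 0.113]
tool_rot: [1.481, 2.764, 0.016]
contact_force: [0.7, 0.6, -2.1]
opening: 0.029
```

```bash
python3 - <<'E'
from view import *
o=st();print(o['wrist_torque']);S=grab('scene','scene10');T=grab('top','top10');st()
big('scene10',300,205,60,44,12,'b7')
cv2.imwrite('pics/crop14.png',cv2.resize(T['color'][150:270,250:400],None,fx=5,fy=5,interpolation=cv2.INTER_CUBIC))
E
```

```text
t 12.95 pos [0.5119 0.1189 0.113 ] yaw_y 0.587 tilt [ 0.01   0.006 -1.   ] F [ 0.7  0.6 -2.1] open 0.0290 q [ 0.08 -0.09  1.96  0.01  1.26 -0.51]
[0.00906584 0.09235894 0.0282563 ]
t 13.05 pos [0.5119 0.1189 0.1129] yaw_y 0.587 tilt [ 0.01   0.006 -1.   ] F [-1.1 -0.8 -1.4] open 0.0289 q [ 0.08 -0.09  1.96  0.01  1.26 -0.51]
```

View pics/b7.png

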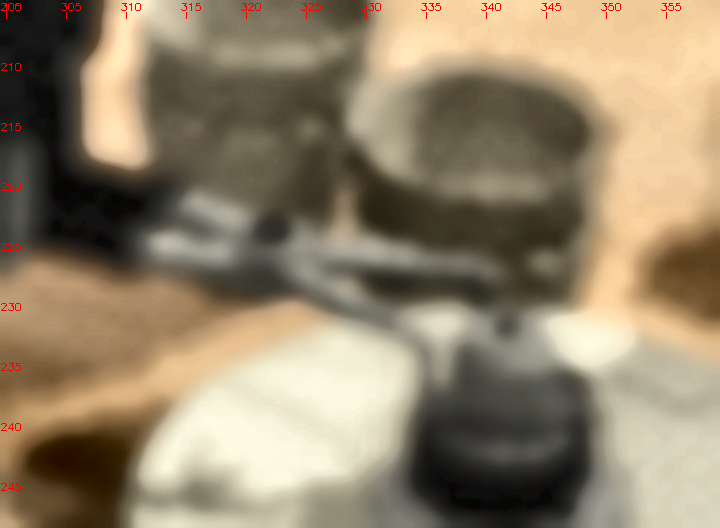

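View pics/crop14.png

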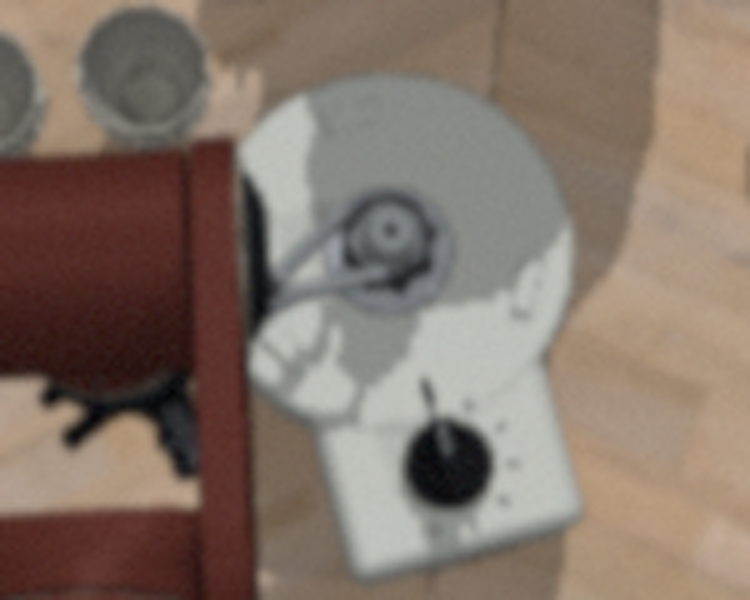

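```bash
python3 - <<'E'
from h import *
a=load('scene6');b=load('scene10')
d=np.array([.5119-.4374,.1189-.3231,.1129-.1606])
for n,u6,u10 in(('pivot',(220+300/7-.5,170+133/7-.5),(323.0,223.6)),('earL tip',(220+420/7-.5,170+140/7-.5),(340.8,226.8))):
    p=onz(a,[u6],.1755)[0]+d; print(n,'expected',proj(b,p)[0],'seen',u10)
E
```

```text
pivot expected [321.9094108  226.41511054] seen (323.0, 223.6)
earL tip expected [339.86255167 227.5152984 ] seen (340.8, 226.8)
```

The pivot and ear each moved down by 11.6–11.9 px since the hover view, so the pliers have not tilted in the grip. The ring is round the spindle, nothing is pressing on it, and the dial is still at zero. Handing in.

```bash
python3 - <<'E'
from h import *
st(); print(ctrl.finish_job())
E
```

```text
t 13.05 pos [0.5119 0.1189 0.1129] yaw_y 0.587 tilt [ 0.01   0.006 -1.   ] F [-1.1 -0.8 -1.4] open 0.0289 q [ 0.08 -0.09  1.96  0.01  1.26 -0.51]
the job is handed in; nothing more can be done
None
```

I turned the dial back by about 1.02 rad and gripped the black-handled pliers at 50 N until the ring spread. I then lowered the ring over the spindle to the groove and handed the job in at 13 s, still holding it there. No verdict is reported.

**Last checks:**
- **Dial:** it measured about 0.03 rad from zero after the turn, and the last top view still shows the pointer on the long mark.
- **Ring position:** centred on the spindle within about 1 mm in both views. Its height from the arm's pose is about 0.104 m, at the groove's middle.
- **Level and contact:** the tool is tilted about 0.01 rad, and the pliers show no shift in the grip since the hover view. The force reading is about 2 N, which is roughly the pliers' weight.
- **Squeeze:** I had no direct jaw reading. The fingers closed to 29 mm, below the 33 mm full-squeeze width, and the ring looks fully spread.
- **Bystanders:** the pot brush, jar, screwdriver and green look-alike pliers were not touched.

**What disagreed:**
- The two cameras miss each other by 2–5 mm, and triangulation put the spindle tip about 4 mm too high, so I relied on offsets between ring and spindle within the same picture.
- A final check of the pivot's expected position was about 3 px off. I put that down to picking a different spot on the pivot, because comparing it with the hover view agreed.

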